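# Refit the screen cartridge in a clamped Y-strainer

### The job

The cooling-water strainer of the cut-off saw is clamped in the vise for service. Take the cleaned screen cartridge from the tray, push it into the strainer's inclined branch with its wing over the two notches, and turn it clockwise until the gasket resists and the wing stands in line with the index ribs and the pipe; do not tighten it past that line. Let go of it, and leave the short blanking plug standing in the tray.

Things in the scene. Friction and masses are not known exactly. Their poses are not given: they have to be found in the camera images.
- cartridge: Loose brass and steel screen cartridge, 114 mm long, 320 g, upright on its screen in the tray. Origin: centre of its foot; z: its axis, screen to wing; x: along the wing. From the foot up: screen 36 mm in diameter, 40 mm long; collar 40 mm in diameter, 30 mm long; flange 66 mm in diameter, 8 mm thick; flat wing grip 36 mm high. A half turn about z gives the same part.
- flange (a point): Centre of the underside of the cartridge's flange, 70 mm above its foot; axes as the cartridge's.
- wing (a point): Centre of the cartridge's wing, 98 mm above its foot and 20 mm above the flange's upper face: the place to grip it. The wing is a flat plate 12 mm thick (y), 42 mm (bottom) to 64 mm wide (x), 36 mm high.
- wing_end (a point): Point at one end of the cartridge's wing, 30 mm from its axis along +x, 98 mm above the foot.
- lug (a point): End of one of the cartridge's two lugs: round pins 8 mm in diameter that stand out of the collar below both ends of the wing (along +x and -x), to 26.5 mm from the axis, centres 19.5 mm below the flange's underside.
- strainer: Brass Y-shaped pipe strainer, held fast in a grey bench vise. Origin: centre of the mouth of its branch, on the metal rim face, 175 mm above the worktop. z points out of the branch along its axis, leaning 30 degrees from vertical, to the robot's right and a little towards it; x lies in the plane of pipe and branch; y = z cross x. Rim 72 mm in diameter, bore 43 mm, about 90 mm deep.
- notch (a point): One of two notches, 16 mm wide, in the mouth's inner lip (8 mm thick), that let the lugs in; on the lip, 25 mm from the axis. They lie at +75 and -105 degrees from the strainer's x, counted about its z (counter-clockwise looking into the mouth): there the wing stands across, 75 degrees from the ribs. At the notches the cartridge cannot turn counter-clockwise.
- rib (a point): One of two raised index ribs on the outside of the rim, at the strainer's +x and -x. Turning clockwise (looking into the mouth, about -z of the strainer) from the notches is free for about 33 degrees; then a coarse thread under the lip draws the cartridge some 3 mm inwards until, after 75 degrees, the wing lies along x, over the ribs. 30 degrees farther is a dead stop: too tight.
- gasket (a joint): How far the black rubber gasket on the rim (57 to 67 mm in diameter, 6 mm thick) is squeezed, in m: 0 when free, about 0.003 with the wing in line, 0.0055 at most. It resists with 5 N per mm. The flange comes to lie on it. The thread holds by friction when let go.
- tray: Shallow white tray, 148 x 203 x 20 mm, with a 2 mm floor, fixed, lying on a thin mouse pad. Origin at the centre of its underside. Tall equipment stands round the free surface: a microscope (0.49 m) to the right of the tray, a monitor behind, a hardness tester left of the vise.
- blank_plug: Loose brass blanking plug, 74 mm high, in the same tray: the same wing, flange, collar and lugs as the cartridge but no screen, so it is 40 mm lower. Origin at the centre of its foot, z up, x along its wing.

How it is judged:
On the way, in this order (a step that is already met when the one before it is completed fails the run):
1. the cartridge is pushed into the branch down to the gasket, its wing still standing across (z of flange in the frame of strainer below 0.011 m and x of flange in the frame of strainer between -0.004 and 0.004 m and y of flange in the frame of strainer between -0.004 and 0.004 m and angle between the x axis of cartridge and the x axis of strainer, either way round above 0.7 rad), for 0.1 s.
2. the cartridge is turned until its wing is in line with the ribs and the gasket is squeezed (z of flange in the frame of strainer below 0.011 m and x of flange in the frame of strainer between -0.004 and 0.004 m and y of flange in the frame of strainer between -0.004 and 0.004 m and angle between the x axis of cartridge and the x axis of strainer, either way round below 0.2 rad and value of joint gasket above 0.0015 m), for 0.2 s.
At the end, for the whole second after the job is handed in: The screen cartridge sits in the strainer's branch (its axis within 4 mm of the bore's, flange within 11 mm of the rim), its wing within 0.2 rad (about 11 degrees) of the index ribs, the thread holding the gasket squeezed by at least 1.5 mm, at rest; the blanking plug stands upright (all of step 2 and linear speed of cartridge below 0.02 m/s and angular speed of cartridge below 0.1 rad/s and angle between blank_plug's own z axis and vertical below 0.2 rad); the robot touches nothing.
It fails at once if the cartridge is tightened more than 20 degrees past the index ribs (z of flange in the frame of strainer below 0.011 m and x of flange in the frame of strainer between -0.004 and 0.004 m and y of flange in the frame of strainer between -0.004 and 0.004 m and ((x of wing_end in the frame of strainer above 0.008 m and y of wing_end in the frame of strainer below -0.0105 m) or (x of wing_end in the frame of strainer below -0.008 m and y of wing_end in the frame of strainer above 0.0105 m))).
It fails at once if the blanking plug is moved more than 4 cm (distance of blank_plug from where it was at the start of the episode above 0.04 m).
It also fails if it takes over 51 s, if anything falls off the work surface, if the arm or the gripper's body presses on something with over 40 N, if the wrist force passes 120 N, or if a joint passes its speed limit or range.

### The arm

A 6-joint arm with a two-finger parallel gripper is mounted at the origin on a cart in front of the work surface, level with it; the furniture and walls round the work are solid. World frame = base frame: x ahead of the robot, y to its left, z up, the work surface at z = 0. Lengths are in m, angles in rad, forces in N, time in s.
With the tool pointing down it reaches from about 0.275 to 0.975 m from the base axis. Payload 8.4 kg.
Tool frame: the origin (TCP) lies midway between the tips of the shut fingers; the grasp point (between the pads) lies 19 mm behind it (bot.tcp_to_grasp is the distance from the TCP to the grasp point, in m); z points along the fingers, y is the direction in which the jaws open and shut (so a half turn about z gives the same grasp; the last joint's range is limited). The gripper opens to 92 mm and grips with 3 to 60 N. Pads are 20 mm wide; open, the fingers measure 128 mm over their backs; the gripper's body (75 mm by 189 mm) begins 69 mm behind the grasp point.
Start: joints at [1.25, 0.353, 1.633, -0, 1.155, -0.002], TCP at [0.196, 0.594, 0.215] pointing down, gripper open.
Joint ranges: [-2.63, 2.63], [-0.92, 2.1], [0.06, 2.66], [-1.3, 4.44], [0, 2.69], [-3.02, 3.02]. Speed limits (rad/s): [2.22, 2.22, 2.79, 3.14, 3.14, 3.14].

### API

Orientations are given as a unit quaternion [w, x, y, z].
In Python, from bench import monitor, vision, job, bot gives the robot as it stands.
- The arm moves only by the tool carry_out, never from a script. Its argument "commands" is a list of rows, each a list of 6 numbers: the shift along the tool's x, y, z in units of 25 mm (1.0 is 25 mm), then the turn, a rotation vector about the tool's x, y, z in degrees. A call has 1 to 12 rows; each row is the pose to reach, as a shift and turn from the pose commanded when the call began, along the tool's axes at that moment; what a row does not reach only later rows make up. A row lasts 1/12 s, in which the tool goes at most 41.7 mm and 7.16 degrees, less where a joint would pass 70% of its speed; a pose out of reach is approached as far as the arm can. A call with a gripper value outside its range is refused whole. "fingers" is the opening, from 0 (shut) to 1 (fully open), set as the call begins (left out, the last holds). The fingers move at their own pace and stop on an object; "grip_force" is the grip in N (left out, the last holds). Time passes only in rows, so rows that repeat a pose let the fingers close. It gives the time, the measured TCP pose, the force and the opening at its end, in the units of the state.
- monitor.read_state(): the state, without advancing time (a new reading comes with each control period).
- vision.read_camera(name): name is "scene" or "top"; returns (picture, depth): 420x560x3 uint8, red, green, blue; 420x560 float32, m along the optical axis (not along the pixel's ray), 0 where there is no reading.
- vision.calibration(name): a dict with "fx", "fy", "cx", "cy" (pixels), "R" (3x3) and "t" (3): a world point X has camera coordinates R X + t. Camera axes: x right, y down, z forward; pixel columns grow to the right and rows downward; lengths in m; the calibration is good to about 2 mm. A picture is of the moment at which its call begins. calibration takes no time and is no camera call.
- job.sign_off(): hands the job in, once; it reports no verdict.
The state is a dict: "clock": time; "joint_pos": joint angles; "dq": joint speeds; "joint_torque": joint torques, N m; "tool_pos": TCP position; "ee_rot": TCP orientation; "contact_force": force on the tool from outside, world axes, zero at the start; "torque": the same for the moment, N m; "grip_width": finger opening in m.
Only numpy, scipy, OpenCV 4.12 (cv2) and the standard library are available. Lean on these libraries where they do the work, as an engineer would, in place of code of your own. Each camera call takes 0.05 s, during which the arm holds its last target.

## Working session

There is one attempt and no reset: what is moved stays moved. The work goes in short steps, Python scripts to look and compute and a tool call to move; the robot and the scene stay as the last step left them, time stands still between calls to the robot, and variables do not carry over. Pictures are saved under pics/ and viewed, and the job is handed in when it is done.

Besides the shell and the picture viewer there is one more tool, called after ">>>" as name(argument=value, ...), one argument or row to a line, values as JSON. carry_out: Moves the arm, as the interface text tells. Its arguments: {"type":"object","properties":{"commands":{"type":"array"},"fingers":{"type":"number"},"grip_force":{"type":"number"}},"required":["commands"]}

```bash
ls; mkdir -p pics; python3 - <<'E'
from bench import monitor, vision, job, bot
import cv2,numpy as np
print(monitor.read_state(), bot.tcp_to_grasp)
for n in("scene","top"):
    p,d=vision.read_camera(n); cv2.imwrite(f"pics/{n}0.png",p[:,:,::-1]); np.savez(f"pics/{n}0.npz",p=p,d=d)
    c=vision.calibration(n); R=np.array(c["R"]);t=np.array(c["t"]);print(n,c, "cam pos",-R.T@t)
E
```

```text
pics
{'clock': 0.0, 'joint_pos': array([ 1.24961594e+00,  3.53647108e-01,  1.63411188e+00,  2.51030567e-05,
        1.15521783e+00, -2.39455506e-03]), 'dq': array([-0.00102364, -0.00190729,  0.00072996,  0.00093744,  0.00010669,
       -0.00079532]), 'joint_torque': array([ 1.32025300e-03, -5.93854201e+01, -3.34205782e+01,  7.00260163e-02,
        2.36239505e-02, -1.70466342e-04]), 'tool_pos': array([0.19571722, 0.59304717, 0.21387388]), 'ee_rot': array([-1.22812138e-04,  1.58723821e-01,  9.87322779e-01, -6.81194997e-04]), 'contact_force': array([ 0.37465691, -0.29452526,  0.08900008]), 'torque': array([ 0.03077536, -0.00087366,  0.022581  ]), 'grip_width': 0.09199017956058046} 0.0187
scene {'fx': 458.8820040874929, 'fy': 458.8820040874929, 'cx': 280.56276141230944, 'cy': 216.04831816242177, 'R': array([[-0.90867131, -0.41735803, -0.01134564],
       [-0.28232142,  0.63423579, -0.71974966],
       [ 0.30758911, -0.65081275, -0.69414098]]), 't': array([0.42548638, 0.38656925, 0.71034601])} cam pos [0.27726936 0.39470634 0.77614078]
top {'fx': 423.66108325677345, 'fy': 423.66108325677345, 'cx': 277.69077412828716, 'cy': 212.18659308966167, 'R': array([[-0.02728659, -0.99947321,  0.01757107],
       [-0.98557204,  0.02396146, -0.1675518 ],
       [ 0.1670425 , -0.02188947, -0.98570668]]), 't': array([-0.19156353,  0.59618435,  0.95784728])} cam pos [ 0.42235431 -0.18478129  1.0474142 ]
```

View pics/scene0.png

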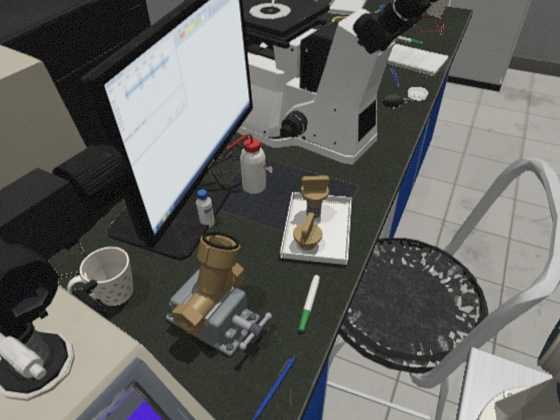

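View pics/top0.png

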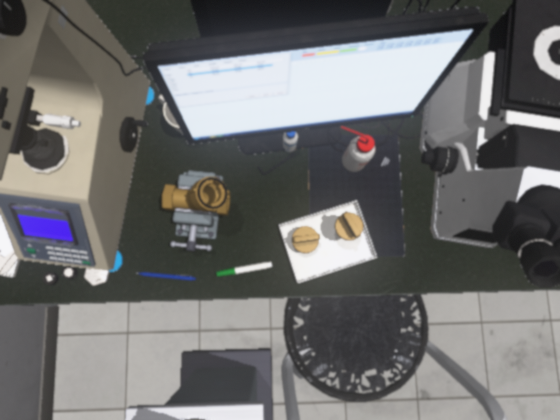

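```bash
cat > h.py <<'E'
import numpy as np,cv2
from bench import vision
def cal(n):
    c=vision.calibration(n); return c,np.array(c["R"]),np.array(c["t"])
def pts(n,d):
    c,R,t=cal(n); v,u=np.mgrid[:420,:560]
    P=np.stack([(u-c["cx"])/c["fx"]*d,(v-c["cy"])/c["fy"]*d,d],-1)
    return (P-t)@R
def proj(n,X):
    c,R,t=cal(n); q=R@np.array(X)+t; return q[0]/q[2]*c["fx"]+c["cx"],q[1]/q[2]*c["fy"]+c["cy"]
E
python3 - <<'E'
from h import *
a=np.load("pics/scene0.npz");b=np.load("pics/top0.npz")
A=a["p"][160:360,150:370,::-1];B=b["p"][160:290,150:390,::-1]
cv2.imwrite("pics/c1.png",cv2.resize(A,None,fx=3,fy=3,interpolation=2)[:600]);cv2.imwrite("pics/c2.png",cv2.resize(B,None,fx=3.3,fy=3.3,interpolation=2))
P=pts("top",b["d"])
for u,v in [(305,239),(348,226),(328,225),(340,262),(360,222),(298,240),(210,190),(200,210),(170,198),(225,205),(250,250)]: print(u,v,P[v,u].round(3))
print(proj("top",[0,0,0]),proj("top",[.196,.594,.2]))
E
```

```text
305 239 [ 0.523 -0.267  0.078]
348 226 [ 0.547 -0.364  0.102]
328 225 [ 0.564 -0.332  0.003]
340 262 [ 0.471 -0.357  0.006]
360 222 [ 0.558 -0.396  0.083]
298 240 [ 0.521 -0.251  0.078]
210 190 [ 0.633 -0.056  0.124]
200 210 [ 0.583 -0.039  0.152]
170 198 [0.621 0.038 0.101]
225 205 [ 0.603 -0.087  0.099]
250 250 [ 0.507 -0.137 -0.002]
(np.float64(192.96117911659206), np.float64(475.88218875758866)) (np.float64(-149.57515755488276), np.float64(420.49569921071327))
```

View pics/c1.png

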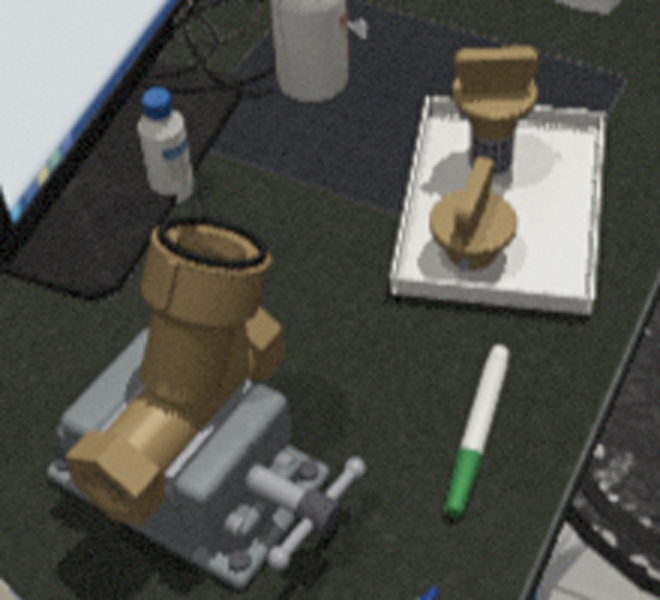

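View pics/c2.png

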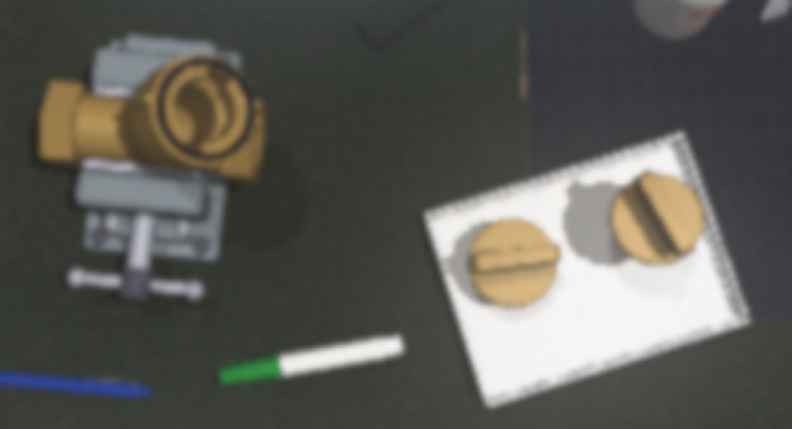

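```bash
python3 - <<'E'
from h import *
import cv2
for n in("scene","top"):
    z=np.load(f"pics/{n}0.npz");p=z["p"];P=pts(n,z["d"]);hsv=cv2.cvtColor(p,cv2.COLOR_RGB2HSV)
    brass=(hsv[...,0]>8)&(hsv[...,0]<28)&(hsv[...,1]>80)&(z["d"]>0)
    X=P[...,0];Y=P[...,1];Z=P[...,2]
    print(n)
    for nm,(x0,x1,y0,y1) in dict(cart=(.49,.62,-.43,-.31),plug=(.46,.58,-.31,-.21)).items():
        m=brass&(X>x0)&(X<x1)&(Y>y0)&(Y<y1)
        q=P[m]; print(nm,len(q),"ztop",np.percentile(q[:,2],[50,90,97,99.5]).round(4))
        h=np.histogram(q[:,2],bins=np.arange(0,.14,.004));print(h[0])
        zt=np.percentile(q[:,2],99)
        w=q[q[:,2]>zt-.006]; (c,s,a)=cv2.minAreaRect((w[:,:2]*1000).astype(np.float32))
        cc=w[:,:2].mean(0);U,S,V=np.linalg.svd(w[:,:2]-cc);print("wingtop",len(w),w[:,2].mean(),"rect",c,s,a,"mean",cc,"dir deg",np.degrees(np.arctan2(V[0,1],V[0,0])), "ext",np.ptp((w[:,:2]-cc)@V.T,axis=0))
        f=q[(q[:,2]>zt-.041)&(q[:,2]<zt-.031)]
        (c,r)=cv2.minEnclosingCircle((f[:,:2]*1000).astype(np.float32));print("flange",len(f),c,r,f[:,2].mean())
    m=(X>.54)&(X<.68)&(Y>-.13)&(Y<.0)&(Z>.13)&(Z<.22)
    q=P[m];print("mouth",len(q),q.min(0),q.max(0)); 
    dark=m&(hsv[...,2]<60); ys,xs=np.nonzero(dark);print("dark",dark.sum(),xs.min(),xs.max(),ys.min(),ys.max())
    im=p[:,:,::-1].copy();im[dark]=(0,0,255)
    y,x=(160,150);cv2.imwrite(f"pics/dk_{n}.png",cv2.resize(im[y:y+120,x:x+110],None,fx=5,fy=5,interpolation=0))
E
```

```text
scene
cart 677 ztop [0.0887 0.1172 0.1188 0.12  ]
[  0   0   0   0   2   0   5   0   0   0   0   0  11  16  17   8   0   0
   3  30 184  57  34  28  35  32  34  40  43  94   4   0   0   0]
wingtop 129 0.11719416803393078 rect (549.6732788085938, -366.59149169921875) (59.73752975463867, 16.203323364257812) 27.588085174560547 mean [ 0.54855174 -0.36579021] dir deg 27.622909364348317 ext [0.05974185 0.01620633]
flange 258 (548.028564453125, -363.51446533203125) 32.753597259521484 0.08299902768963464
plug 599 ztop [0.0436 0.0778 0.0793 0.081 ]
[  0   0   1  13  10   3   1   0   4  26 269  70  10   9  12  12  17  15
  20  96   9   0   0   0   0   0   0   0   0   0   0   0   0   0]
wingtop 115 0.07787741569470538 rect (525.6170654296875, -266.87591552734375) (12.22742748260498, 63.18073272705078) 6.726871013641357 mean [ 0.52515428 -0.26578854] dir deg 96.55108418589084 ext [0.06318143 0.01226424]
flange 351 (525.8548583984375, -266.63995361328125) 32.86817169189453 0.042882874977661786
mouth 1569 [ 0.57878049 -0.09540877  0.13015515] [ 0.65070067 -0.00964405  0.19605973]
dark 223 203 238 
[... 407 characters left out ...]
1306026]
flange 305 (549.3307495117188, -368.7973327636719) 31.414241790771484 0.08317619232534705
plug 512 ztop [0.044  0.0789 0.0803 0.0815]
[  0   0   0   0   0   0   0   0   0  19 244  89   4   3   2   4   3   6
  20  97  21   0   0   0   0   0   0   0   0   0   0   0   0   0]
wingtop 128 0.0785059052814012 rect (525.4512329101562, -268.66839599609375) (11.985215187072754, 58.82754135131836) 5.6789326667785645 mean [ 0.52546999 -0.26873619] dir deg 96.3017891989217 ext [0.05889271 0.01218805]
flange 335 (525.670654296875, -269.33270263671875) 30.501689910888672 0.04311859962442324
mouth 883 [ 0.57827778 -0.09890595  0.13033169] [ 0.65002204 -0.01081689  0.19778101]
dark 9 215 226 179 188
```

View pics/dk_top.png

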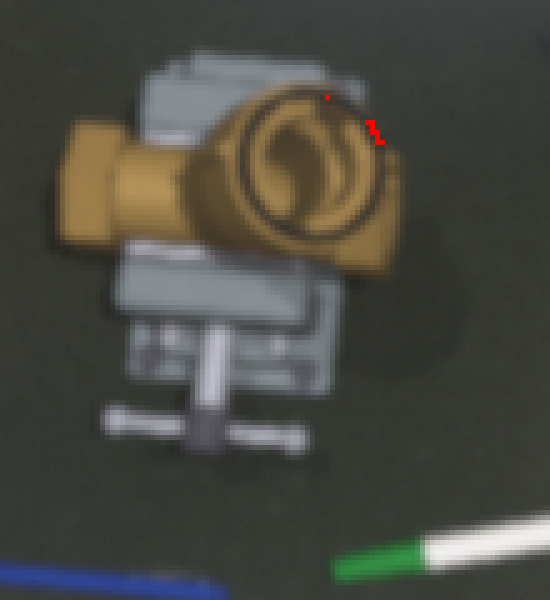

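View pics/dk_scene.png

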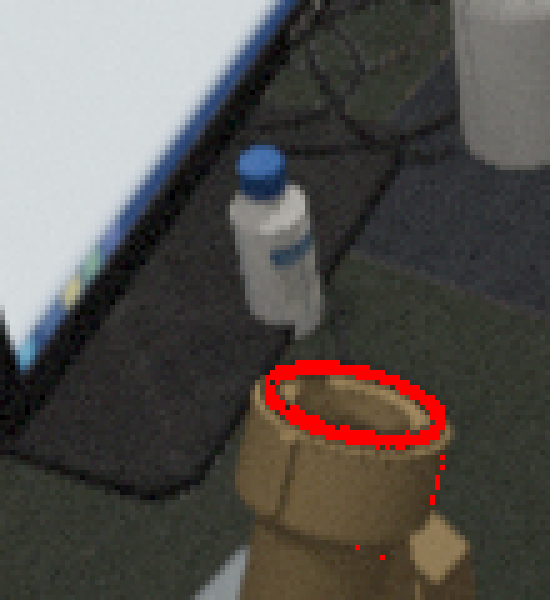

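```bash
python3 - <<'E'
from h import *
from scipy.optimize import least_squares
S={}
for n in("scene","top"):
    z=np.load(f"pics/{n}0.npz");p=z["p"];P=pts(n,z["d"]);hsv=cv2.cvtColor(p,cv2.COLOR_RGB2HSV)
    m=(P[...,0]>.56)&(P[...,0]<.67)&(P[...,1]>-.12)&(P[...,1]<-.005)&(P[...,2]>.15)&(P[...,2]<.215)
    dark=m&((hsv[...,1]<(75 if n=="top" else 110)))&(hsv[...,2]<(110 if n=="top" else 70))
    nn,lab,st,_=cv2.connectedComponentsWithStats(dark.astype(np.uint8),connectivity=8)
    k=1+np.argmax(st[1:,4]);dark=lab==k
    q=P[dark]
    im=p[:,:,::-1].copy();im[dark]=(0,0,255);cv2.imwrite(f"pics/dk2_{n}.png",cv2.resize(im[160:280,150:260],None,fx=4,fy=4,interpolation=0))
    for it in range(4):
        c=q.mean(0);V=np.linalg.svd(q-c)[2];r=(q-c)@V[2];q=q[abs(r)<max(2.0*r.std(),.001)]
    nrm=V[2]*np.sign(V[2][2]);uv=(q-c)@V[:2].T
    s=least_squares(lambda a:np.hypot(uv[:,0]-a[0],uv[:,1]-a[1])-.031,[0,0],loss='soft_l1',f_scale=.002).x
    ctr=c+s@V[:2]
    print(n,len(q),"n",nrm.round(4),"lean",np.degrees(np.arccos(nrm[2])),"az",np.degrees(np.arctan2(nrm[1],nrm[0])),"ring ctr",ctr.round(4),"rim",(ctr-.006*nrm).round(4),"res",r.std(), "rad",np.percentile(np.hypot(*(uv-s).T),[2,50,98]).round(4))
    # pipe: brass low points
    brass=(hsv[...,0]>8)&(hsv[...,0]<28)&(hsv[...,1]>80)&(P[...,1]>-.14)&(P[...,1]<.07)&(P[...,0]>.55)&(P[...,0]<.68)
    if n=="top":
        g=P[brass&(P[...,2]>.05)&(P[...,1]>.0)]
        # tops of pipe along y: centre line by slices in y
        L=[]
        for y in np.arange(.0,.05,.004):
            w=g[abs(g[:,1]-y)<.002]
            if len(w)>5: L.append((y,w[:,0].min(),w[:,0].max(),w[:,2].max(),w[w[:,2]>w[:,2].max()-.006][:,0].mean()))
        print(np.round(L,4))
E
```

```text
scene 193 n [-0.0592 -0.4932  0.8679] lean 29.781636541735175 az -96.84870076867827 ring ctr [ 0.6137 -0.0656  0.1792] rim [ 0.6141 -0.0627  0.174 ] res 0.001103049482235636 rad [0.0279 0.0308 0.0339]
top 47 n [ 0.4433 -0.6426  0.6249] lean 51.32253555593843 az -55.39681218372692 ring ctr [ 0.6178 -0.0779  0.1916] rim [ 0.6151 -0.074   0.1878] res 0.0018874712101012792 rad [0.0282 0.0306 0.0389]
[[0.     0.6035 0.6418 0.1064 0.6202]
 [0.004  0.6016 0.6415 0.0988 0.6222]
 [0.008  0.602  0.6423 0.0995 0.6238]
 [0.012  0.6026 0.6413 0.1011 0.6246]
 [0.016  0.6025 0.6447 0.1014 0.6216]
 [0.02   0.6047 0.6454 0.1004 0.6243]
 [0.024  0.6048 0.6449 0.0994 0.6243]
 [0.028  0.6053 0.6488 0.1003 0.6241]
 [0.032  0.6036 0.6534 0.1023 0.6275]
 [0.036  0.6003 0.6516 0.107  0.6264]
 [0.04   0.6002 0.6546 0.1056 0.6272]
 [0.044  0.6005 0.6544 0.1053 0.6278]
 [0.048  0.6011 0.6543 0.1046 0.6262]]
```

```bash
python3 - <<'E'
import cv2,numpy as np
cv2.imwrite("pics/dk2.png",np.hstack([cv2.imread("pics/dk2_scene.png"),cv2.imread("pics/dk2_top.png")])[:480,:800])
E
```

```text
(no output)
```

View pics/dk2.png

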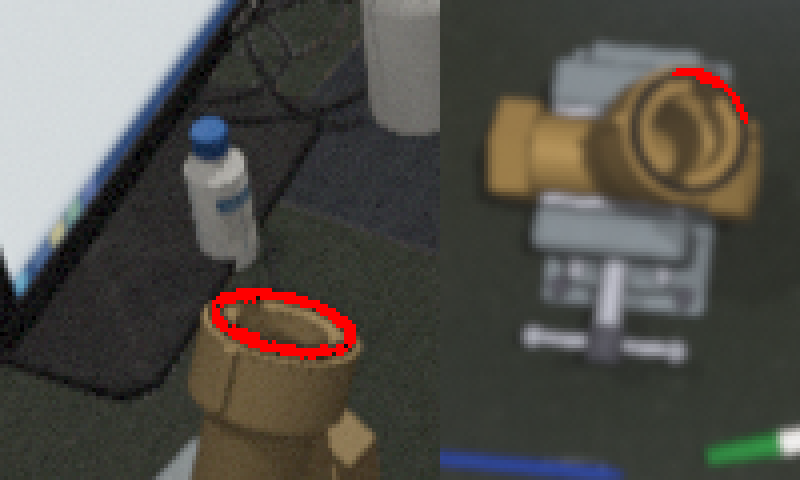

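```bash
python3 - <<'E'
from h import *
from scipy.optimize import least_squares
az=np.radians(-96.9);n=np.array([.5*np.cos(az),.5*np.sin(az),np.cos(np.pi/6)])
xs=np.array([np.cos(np.pi/6)*np.cos(az),np.cos(np.pi/6)*np.sin(az),-.5]);ys=np.cross(n,xs)
for nm,box in(("top",(170,215,190,235)),("scene",(225,255,195,245))):
    p=np.load(f"pics/{nm}0.npz")["p"];r0,r1,c0,c1=box
    v=p.max(2)
    if nm=="top":
        bh=cv2.morphologyEx(v,cv2.MORPH_BLACKHAT,cv2.getStructuringElement(2,(7,7)));m=np.zeros(v.shape,np.uint8);m[r0:r1,c0:c1]=(bh>35)[r0:r1,c0:c1]
    else: 
        m=np.zeros(v.shape,np.uint8);m[r0:r1,c0:c1]=(v<66)[r0:r1,c0:c1]
    vv,uu=np.nonzero(m)
    c,R,t=cal(nm);C=-R.T@t
    D=np.stack([(uu-c["cx"])/c["fx"],(vv-c["cy"])/c["fy"],np.ones(len(uu))],1)@R
    base=np.array([.614,-.064,.175]);g=base+.006*n
    k=((g-C)@n)/(D@n);Q=C+D*k[:,None]-g;uv=np.stack([Q@xs,Q@ys],1)
    ok=(np.hypot(*uv.T)<.037)&(np.hypot(*uv.T)>.022);
    for i in range(3):
        s=least_squares(lambda a:np.hypot(uv[ok,0]-a[0],uv[ok,1]-a[1])-.031,[0,0],loss='soft_l1',f_scale=.001).x
        rr=np.hypot(*(uv-s).T);ok=abs(rr-.031)<.004
    print(nm,ok.sum(),s,"rim ctr",base+s[0]*xs+s[1]*ys, rr[ok].mean(),rr[ok].std())
    im=p[:,:,::-1].copy();im[vv[ok],uu[ok]]=(0,0,255);cv2.imwrite(f"pics/r_{nm}.png",cv2.resize(im[160:280,150:260],None,fx=4,fy=4,interpolation=0))
E
python3 - <<'E'
import cv2,numpy as np
cv2.imwrite("pics/r.png",np.hstack([cv2.imread("pics/r_scene.png"),cv2.imread("pics/r_top.png")])[:480,:800])
E
```

```text
top 114 [0.00178564 0.00128506] rim ctr [ 0.61508997 -0.06568959  0.17410718] 0.030668211659070663 0.0011967227505895286
scene 171 [-0.00156455 -0.00097973] rim ctr [ 0.61319015 -0.06253718  0.17578227] 0.03131557982936268 0.002227457433486218
```

View pics/r.png

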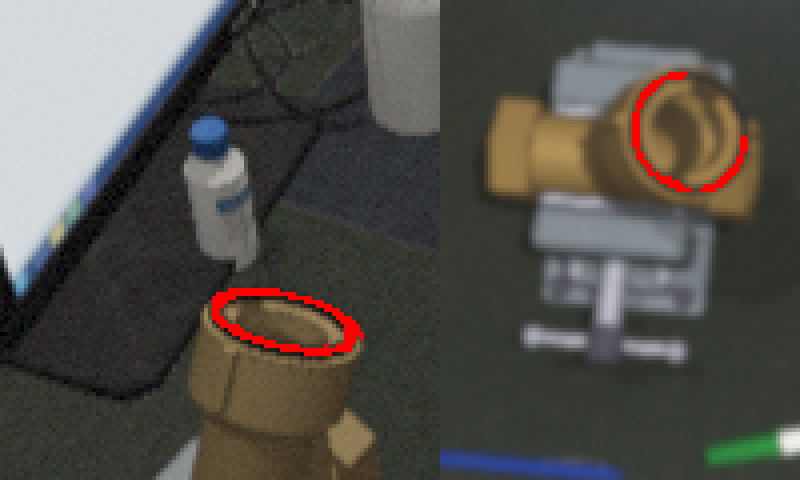

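```bash
python3 - <<'E'
from bench import monitor, vision, job, bot
print({k:getattr(bot,k) for k in dir(bot) if not k.startswith('_')})
from h import *
P=pts("top",np.load("pics/top0.npz")["d"]);
# obstacles: tall points grid max height over xy
Q=P.reshape(-1,3);Q=Q[(Q[:,0]>.3)&(Q[:,0]<.95)&(Q[:,1]>-.75)&(Q[:,1]<.35)]
gx=np.arange(.3,.95,.05);gy=np.arange(.35,-.75,-.05)
print("      ",(gy*100).round().astype(int))
for x in gx[::-1]:
    print("%.2f"%x,[int(round(100*Q[(abs(Q[:,0]-x)<.025)&(abs(Q[:,1]-y)<.025),2].max(initial=-1))) for y in gy])
E
```

```text
{'PlanningError': <class 'bench.PlanningError'>, 'tcp_to_grasp': 0.0187}
       [ 35  30  25  20  15  10   5   0  -5 -10 -15 -20 -25 -30 -35 -40 -45 -50
 -55 -60 -65 -70]
0.90 [-100, -100, -100, -100, 44, 37, 8, -100, -100, -100, -100, -100, -100, -100, -100, -100, -100, -100, -100, 12, 32, 32]
0.85 [-100, 27, 34, 41, 50, 50, 10, -100, -100, -100, -100, -100, -100, -100, 0, 1, 0, 48, 1, 14, 32, 32]
0.80 [-100, 26, 28, 42, 53, 52, 10, 9, 48, 48, 48, 49, 49, 49, 49, 49, 49, 49, 1, 30, 32, 32]
0.75 [-100, 23, 24, 41, 59, 60, 0, 49, 49, 49, 49, 49, 49, 49, 49, 39, 20, 1, 2, 30, 32, 32]
0.70 [23, 24, 33, 41, 55, 39, 7, 8, 8, 1, 1, 1, 1, 1, 5, 14, 12, 1, 10, 14, 32, 32]
0.65 [22, 24, 24, 41, 55, 0, 11, 17, 20, 18, 1, 1, 0, 1, 1, 1, 1, 1, 1, 27, 33, 33]
0.60 [22, 22, 22, 22, 52, 1, 11, 18, 20, 18, 1, 1, 3, 3, 12, 8, 1, 1, 1, 37, 37, 36]
0.55 [18, 19, 21, 20, 50, 1, 8, 8, 8, 1, 1, 3, 8, 8, 12, 12, 3, 1, 40, 40, 39, 36]
0.50 [11, 14, 14, 14, 8, 1, 6, 6, 5, 1, 1, 2, 8, 8, 9, 12, 3, 1, 44, 44, 42, 13]
0.45 [2, 2, 8, 8, 1, 1, 1, 1, 2, 2, 2, 2, 3, 3, 3, 3, 1, 1, 49, 48, 1, 1]
0.40 [0, 0, 0, 0, 0, 0, 0, 1, 0, 1, 1, 105, 0, 1, 1, 0, 0, 0, 46, 46, 1, 1]
0.35 [-79, -79, -79, -79, -79, -79, -79, -78, -79, -79, -79, -28, -24, -25, -26, -26, -26, -26, -26, -25, -25, -100]
0.30 [-79, -79, -79, -79, -79, -79, -79, -79, -79, -79, -79, -27, -25, -26, -26, -26, -26, -26, -26, -26, -25, -100]
```

```bash
python3 - <<'E'
from h import *
for n in("top","scene"):
    Q=pts(n,np.load(f"pics/{n}0.npz")["d"]).reshape(-1,3)
    for y in np.arange(.1,-.5,-.05):
        w=Q[(abs(Q[:,1]-y)<.025)&(Q[:,0]>.5)&(Q[:,0]<1)]
        print(n,round(y,2),[(round(z,2),round(w[abs(w[:,2]-z)<.025,0].min(initial=9),3)) for z in (.1,.15,.2,.25,.3,.35,.4,.45)])
az=np.radians(-96.9);n=np.array([.5*np.cos(az),.5*np.sin(az),np.cos(np.pi/6)])
xs=np.array([np.cos(np.pi/6)*np.cos(az),np.cos(np.pi/6)*np.sin(az),-.5]);ys=np.cross(n,xs)
print(n,xs,ys)
E
```

```text
top 0.1 [(0.1, np.float64(0.725)), (0.15, np.float64(0.723)), (0.2, np.float64(0.749)), (0.25, np.float64(0.87)), (0.3, np.float64(0.86)), (0.35, np.float64(0.851)), (0.4, np.float64(0.686)), (0.45, np.float64(0.829))]
top 0.05 [(0.1, np.float64(0.572)), (0.15, np.float64(9.0)), (0.2, np.float64(9.0)), (0.25, np.float64(9.0)), (0.3, np.float64(9.0)), (0.35, np.float64(9.0)), (0.4, np.float64(9.0)), (0.45, np.float64(9.0))]
top 0.0 [(0.1, np.float64(0.566)), (0.15, np.float64(0.597)), (0.2, np.float64(0.617)), (0.25, np.float64(0.728)), (0.3, np.float64(0.73)), (0.35, np.float64(0.732)), (0.4, np.float64(0.733)), (0.45, np.float64(0.735))]
top -0.05 [(0.1, np.float64(0.563)), (0.15, np.float64(0.578)), (0.2, np.float64(0.58)), (0.25, np.float64(0.729)), (0.3, np.float64(0.731)), (0.35, np.float64(0.733)), (0.4, np.float64(0.735)), (0.45, np.float64(0.737))]
top -0.1 [(0.1, np.float64(0.585)), (0.15, np.float64(0.582)), (0.2, np.float64(0.584)), (0.25, np.float64(0.738)), (0.3, np.float64(0.74)), (0.35, np.float64(0.741)), (0.4, np.float64(0.743)), (0.45, np.float64(0.745))]
top -0.15 
[... 3609 characters left out ...]
.761)), (0.25, np.float64(0.765)), (0.3, np.float64(0.766)), (0.35, np.float64(0.769)), (0.4, np.float64(0.77)), (0.45, np.float64(0.772))]
scene -0.4 [(0.1, np.float64(0.52)), (0.15, np.float64(0.709)), (0.2, np.float64(0.766)), (0.25, np.float64(0.77)), (0.3, np.float64(0.772)), (0.35, np.float64(0.774)), (0.4, np.float64(0.776)), (0.45, np.float64(0.778))]
scene -0.45 [(0.1, np.float64(0.713)), (0.15, np.float64(0.771)), (0.2, np.float64(0.773)), (0.25, np.float64(0.775)), (0.3, np.float64(0.777)), (0.35, np.float64(0.779)), (0.4, np.float64(0.781)), (0.45, np.float64(0.783))]
[-0.06006842 -0.49637867  0.8660254 ] [-0.10404155 -0.85975308 -0.5       ] [ 0.99275734 -0.12013684  0.        ]
```

```bash
cat >> h.py <<'E'
from scipy.spatial.transform import Rotation as Ro
from bench import monitor
az=np.radians(-96.9);N=np.array([.5*np.cos(az),.5*np.sin(az),np.cos(np.pi/6)])
XS=np.array([np.cos(np.pi/6)*np.cos(az),np.cos(np.pi/6)*np.sin(az),-.5]);YS=np.cross(N,XS)
RIM=np.array([.6142,-.0641,.175]); CART=np.array([.549,-.367,.004])
def st():
    s=monitor.read_state(); w,x,y,z=s["ee_rot"]; return s,np.array(s["tool_pos"]),Ro.from_quat([x,y,z,w])
def down(yaw):  # tool down, tool y at yaw deg
    a=np.radians(yaw);y=np.array([np.cos(a),np.sin(a),0]);z=np.array([0,0,-1.]);x=np.cross(y,z)
    return Ro.from_matrix(np.stack([x,y,z],1))
def ins(phi): # cartridge wing at phi deg ccw from XS ; tool z=-N, tool x = +-wing so that tool y ~ ys at phi=0
    p=np.radians(phi); y=-np.sin(p)*XS+np.cos(p)*YS; z=-N; x=np.cross(y,z)
    return Ro.from_matrix(np.stack([x,y,z],1))
def rows(wps,p0=None,R0=None):
    s,p,R=st(); p=p if p0 is None else p0; R=R if R0 is None else R0
    print("clk %.2f"%s["clock"],"q",np.round(s["joint_pos"],2),"tcp",p.round(4),"F",np.round(s["contact_force"],1),"w %.4f"%s["grip_width"])
    for P,Rt in wps:
        print(np.r_[R.inv().apply(np.array(P)-p)/.025,(R.inv()*Rt).as_rotvec(degrees=True)].round(2).tolist())
E
python3 - <<'E'
from h import *
rows([((.11,.33,.33),down(71)),((.22,.2,.35),down(50)),((.31,.07,.35),down(20)),((.36,-.08,.35),down(-10)),((.42,-.22,.3),down(-35)),((.549,-.367,.25),down(-62.8))])
E
```

```text
clk 0.10 q [ 1.25  0.35  1.63  0.    1.16 -0.  ] tcp [0.1957 0.5931 0.214 ] F [ 0.5 -1.2 -0. ] w 0.0921
[-0.04, -11.08, -4.63, -0.07, -0.0, 0.74]
[-5.85, -14.64, -5.42, -0.07, 0.01, 21.74]
[-10.9, -18.44, -5.42, -0.06, 0.03, 51.74]
[-14.68, -23.52, -5.41, -0.06, 0.05, 81.74]
[-18.71, -28.08, -3.41, -0.05, 0.06, 106.74]
[-25.45, -32.04, -1.4, -0.03, 0.08, 134.54]
```

>>> carry_out(
  commands=[
    [0,-1.5,-1.5,0,0,0],
    [0,-3,-2.5,0,0,0],
    [0,-4.5,-3.5,0,0,0],
    [0,-6,-4.5,0,0,0],
    [0,-7.5,-5,0,0,0],
    [0,-9,-5,0,0,0],
    [0,-10.5,-5.2,0,0,0],
    [-1,-11.5,-5.4,0,0,6],
    [-2.2,-12.2,-5.4,0,0,12],
    [-3.4,-13,-5.4,0,0,18],
    [-4.6,-13.8,-5.4,0,0,24],
    [-5.8,-14.6,-5.4,0,0,30],
  ],
  fingers=1,
)

```text
clock: 1.1
tool_pos: [0.2194, 0.1999, 0.3497]
ee_rot: [0.0, 0.411, 0.912, 0.0]
contact_force: [0.8, 0.9, -0.2]
grip_width: 0.092
```

```bash
python3 - <<'E'
from h import *
rows([((.31,.07,.35),down(20)),((.36,-.08,.35),down(0)),((.42,-.22,.3),down(-30)),((.549,-.367,.25),down(-62.8))])
E
```

```text
clk 1.10 q [ 0.73 -0.33  2.03 -0.    1.44  0.01] tcp [0.2194 0.1999 0.3497] F [ 0.8  0.9 -0.2] w 0.0920
[-6.29, -0.73, -0.01, 0.06, -0.01, 21.51]
[-12.11, -3.21, -0.01, 0.06, -0.02, 41.51]
[-17.9, -5.12, 1.98, 0.05, -0.04, 71.51]
[-25.72, -5.16, 3.98, 0.05, -0.05, 104.31]
```

>>> carry_out(
  commands=[
    [-1.5,-0.2,0,0,0,6],
    [-3,-0.4,0,0,0,12],
    [-4.5,-0.6,0,0,0,18],
    [-6,-0.8,0,0,0,24],
    [-7.4,-1.3,0,0,0,30],
    [-8.8,-2,0,0,0,36],
    [-10.2,-2.6,0,0,0,42],
    [-11.6,-3.2,0,0,0,48],
    [-13,-3.7,0.5,0,0,54],
    [-14.5,-4.2,1,0,0,60],
    [-16,-4.7,1.5,0,0,66],
    [-17.5,-5,2,0,0,72],
  ],
)

```text
clock: 2.1
tool_pos: [0.4168, -0.2106, 0.2988]
ee_rot: [0.0, 0.869, 0.495, -0.0]
contact_force: [1.5, 0.5, 0.1]
grip_width: 0.092
```

>>> carry_out(
  commands=[
    [-1.5,0.3,0.3,0,0,6],
    [-2.5,1.2,0.6,0,0,12],
    [-3.2,2.4,0.8,0,0,18],
    [-3.9,3.6,1,0,0,22],
    [-4.6,4.8,1.2,0,0,26],
    [-4.6,4.8,1.2,0,0,30],
  ],
)

```text
clock: 2.6
tool_pos: [0.4645, -0.3724, 0.2675]
ee_rot: [0.0, 0.967, 0.254, -0.0]
contact_force: [-0.6, 1.1, 0.2]
grip_width: 0.0918
```

```bash
python3 - <<'E'
from h import *
rows([((.549,-.367,.25),down(-62.8)),((.549,-.367,.088),down(-62.8))])
E
```

```text
clk 2.60 q [-0.68  0.26  1.64 -0.    1.24  0.38] tcp [ 0.4645 -0.3724  0.2675] F [-0.6  1.1  0.2] w 0.0918
[3.05, 1.47, 0.7, 0.02, 0.04, 2.24]
[3.05, 1.47, 7.18, 0.02, 0.04, 2.24]
```

>>> carry_out(
  commands=[
    [1.2,0.6,0.4,0,0,2.2],
    [2.4,1.2,0.7,0,0,2.2],
    [3.05,1.47,0.7,0,0,2.2],
    [3.05,1.47,2.2,0,0,2.2],
    [3.05,1.47,3.7,0,0,2.2],
    [3.05,1.47,5.2,0,0,2.2],
    [3.05,1.47,6,0,0,2.2],
    [3.05,1.47,6.6,0,0,2.2],
    [3.05,1.47,7,0,0,2.2],
    [3.05,1.47,7.16,0,0,2.2],
    [3.05,1.47,7.16,0,0,2.2],
  ],
  fingers=0.5,
  grip_force=30,
)

```text
clock: 3.52
tool_pos: [0.5469, -0.3619, 0.0899]
ee_rot: [-0.0, 0.971, 0.238, -0.0]
contact_force: [-0.6, 0.4, -0.6]
grip_width: 0.0461
```

```bash
python3 - <<'E'
from h import *
rows([((.549,-.367,.088),down(-62.8))])
for n in("scene","top"):
    p,d=vision.read_camera(n); cv2.imwrite(f"pics/{n}1.png",cv2.resize(p[150:290,260:420] if n=="scene" else p[150:300,250:410],None,fx=3.5,fy=3.5)[:,:,::-1])
E
python3 -c "
import cv2,numpy as np
a=cv2.imread('pics/scene1.png');b=cv2.imread('pics/top1.png');h=min(len(a),len(b));cv2.imwrite('pics/j1.png',cv2.resize(np.hstack([a[:h],b[:h]]),(800,int(800*h/(a.shape[1]+b.shape[1])))))"
```

```text
clk 3.52 q [-0.59  0.53  1.66 -0.    0.95  0.5 ] tcp [ 0.5469 -0.3619  0.0899] F [-0.6  0.4 -0.6] w 0.0461
[-0.02, 0.22, 0.07, -0.06, 0.04, 0.33]
```

View pics/j1.png

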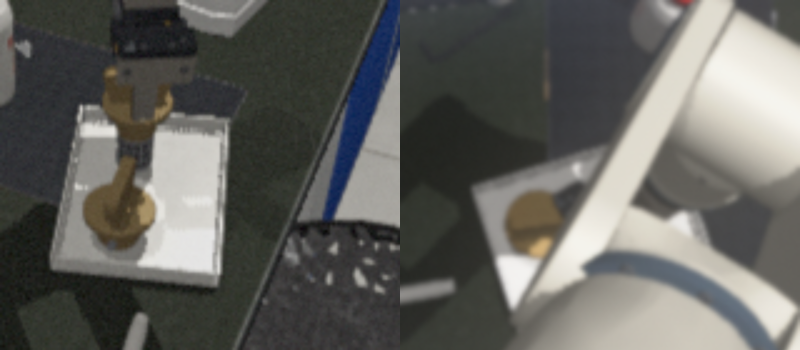

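The scene view shows the open fingers straddling the wing of the cartridge; the plug stands untouched. I'll centre the last 5 mm and close.

>>> carry_out(
  commands=[
    [0,0.22,0.07,0,0,0.3],
    [0,0.22,0.07,0,0,0.3],
    [0,0.22,0.07,0,0,0.3],
  ],
)

```text
clock: 3.87
tool_pos: [0.5504, -0.3676, 0.0897]
ee_rot: [0.001, 0.972, 0.235, 0.001]
contact_force: [-0.2, 0.2, -0.4]
grip_width: 0.0462
```

>>> carry_out(
  commands=[
    [0,0,0,0,0,0],
    [0,0,0,0,0,0],
    [0,0,0,0,0,0],
    [0,0,0,0,0,0],
    [0,0,0,0,0,0],
    [0,0,0,0,0,0],
  ],
  fingers=0,
  grip_force=40,
)

```text
clock: 4.37
tool_pos: [0.5497, -0.367, 0.0887]
ee_rot: [-0.0, 0.972, 0.235, -0.0]
contact_force: [0.8, 0.9, -2.1]
grip_width: 0.0114
```

```bash
python3 - <<'E'
from h import *
rows([((.549,-.367,.088),down(-62.8))])
E
```

```text
clk 4.37 q [-0.59  0.54  1.65 -0.    0.95  0.5 ] tcp [ 0.5497 -0.367   0.0887] F [ 0.8  0.9 -2.1] w 0.0114
[-0.03, -0.01, 0.03, -0.01, 0.0, 0.03]
```

>>> carry_out(
  commands=[
    [0,0,-0.6,0,0,0],
    [0,0,-1.8,0,0,0],
    [0,0,-3.2,0,0,0],
    [0,0,-4.6,0,0,0],
    [0,0,-6,0,0,0],
    [0,0,-7.4,0,0,0],
    [0,0,-8.8,0,0,0],
    [0,0,-9.2,0,0,0],
    [0,0,-9.2,0,0,0],
  ],
)

```text
clock: 5.12
tool_pos: [0.5509, -0.3677, 0.3219]
ee_rot: [0.002, 0.972, 0.235, 0.002]
contact_force: [-0.1, -0.1, -3.5]
grip_width: 0.0116
```

```bash
python3 - <<'E'
from h import *
p=lambda d:RIM+N*(d+.0147)
rows([((.56,-.25,.32),down(0)),(p(.15),ins(75)),(p(.1),ins(75)),(p(.1),ins(0))])
print(ins(75).as_matrix().round(2),p(.15),p(.1))
E
```

```text
clk 5.12 q [-0.59  0.33  1.43 -0.    1.38  0.5 ] tcp [ 0.5509 -0.3677  0.3219] F [-0.1 -0.1 -3.5] w 0.0116
[2.48, -4.02, 0.06, 0.32, 0.01, -62.76]
[5.96, -6.92, 0.15, -5.93, 37.18, -127.13]
[6.52, -7.75, 1.88, -5.93, 37.18, -127.13]
[6.52, -7.75, 1.88, 14.92, 27.56, -54.46]
[[-0.93  0.36  0.06]
 [ 0.34  0.8   0.5 ]
 [ 0.13  0.48 -0.87]] [ 0.60430673 -0.14585357  0.31763438] [ 0.60731015 -0.12103463  0.27433311]
```

>>> carry_out(
  commands=[
    [0.3,-0.4,0,-0.3,1.9,-6.4],
    [0.6,-0.7,0,-0.6,3.7,-12.7],
    [0.9,-1.1,0,-0.9,5.6,-19.1],
    [1.2,-1.4,0,-1.2,7.4,-25.4],
    [1.5,-1.8,0,-1.5,9.3,-31.8],
    [1.8,-2.1,0,-1.8,11.2,-38.1],
    [2.1,-2.4,0,-2.1,13,-44.5],
    [2.4,-2.8,0,-2.4,14.9,-50.9],
    [2.7,-3.1,0,-2.7,16.7,-57.2],
    [3,-3.5,0,-3,18.6,-63.6],
    [3.3,-3.8,0,-3.3,20.4,-69.9],
    [3.6,-4.2,0.1,-3.6,22.3,-76.3],
  ],
)

```text
clock: 6.12
tool_pos: [0.5809, -0.2317, 0.3134]
ee_rot: [-0.016, 0.601, 0.778, 0.181]
contact_force: [0.1, -0.3, -1.9]
grip_width: 0.0117
```

```bash
python3 - <<'E'
from h import *
p=lambda d:RIM+N*(d+.0147)
rows([(p(.15),ins(75)),(p(.1),ins(75))])
E
```

```text
clk 6.12 q [-0.59  0.28  1.57  0.38  1.32 -0.95] tcp [ 0.5809 -0.2317  0.3134] F [ 0.1 -0.3 -1.9] w 0.0117
[2.97, 1.66, 1.06, -2.48, 14.4, -50.78]
[3.44, 1.52, 3.0, -2.48, 14.4, -50.78]
```

>>> carry_out(
  commands=[
    [0.3,0.2,0,-0.3,1.8,-6.3],
    [0.7,0.4,0.1,-0.6,3.6,-12.7],
    [1.1,0.6,0.3,-0.9,5.4,-19],
    [1.5,0.8,0.5,-1.2,7.2,-25.4],
    [1.9,1,0.7,-1.6,9,-31.7],
    [2.3,1.3,0.8,-1.9,10.8,-38.1],
    [2.7,1.5,0.9,-2.2,12.6,-44.4],
    [2.97,1.66,1.06,-2.48,14.4,-50.8],
    [2.97,1.66,1.06,-2.48,14.4,-50.8],
    [2.97,1.66,1.06,-2.48,14.4,-50.8],
  ],
)

```text
clock: 6.95
tool_pos: [0.6051, -0.1465, 0.3175]
ee_rot: [-0.019, 0.187, 0.948, 0.258]
contact_force: [-0.3, -0.9, -2.7]
grip_width: 0.0118
```

```bash
python3 - <<'E'
from h import *
p=lambda d:RIM+N*(d+.0147)
rows([(p(.15),ins(75)),(p(.1),ins(75)),(p(.01),ins(75))])
for n in("scene","top"):
    a,d=vision.read_camera(n); np.savez(f"pics/{n}2.npz",p=a,d=d)
    cv2.imwrite(f"pics/{n}2.png",cv2.resize(a[120:300,140:300] if n=="scene" else a[120:280,140:300],None,fx=2.5,fy=2.5)[:,:,::-1])
a=cv2.imread('pics/scene2.png');b=cv2.imread('pics/top2.png');h=min(len(a),len(b));cv2.imwrite('pics/j2.png',np.hstack([a[:h],b[:h]]))
E
```

```text
clk 6.95 q [-0.51  0.38  1.48  0.48  1.51 -1.77] tcp [ 0.6051 -0.1465  0.3175] F [-0.3 -0.9 -2.7] w 0.0118
[0.04, 0.01, 0.01, -0.06, 0.06, -0.45]
[0.04, 0.01, 2.01, -0.06, 0.06, -0.45]
[0.04, 0.02, 5.61, -0.06, 0.06, -0.45]
```

View pics/j2.png

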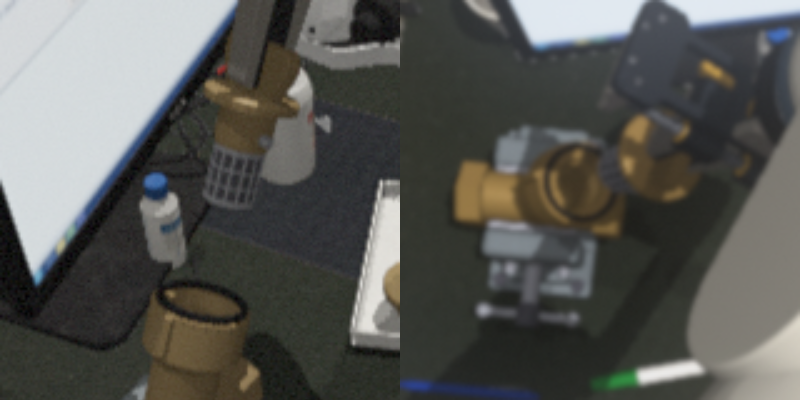

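```bash
python3 - <<'E'
from h import *
rc={"scene":np.array([.61319,-.06254,.17578]),"top":np.array([.61509,-.06569,.1741])}
for n,(y0,y1,x0,x1) in dict(scene=(140,250,190,280),top=(150,220,190,270)).items():
    im=np.load(f"pics/{n}2.npz")["p"][:,:,::-1].copy()
    k=7 if n=="scene" else 8
    z=cv2.resize(im[y0:y1,x0:x1],None,fx=k,fy=k,interpolation=2)
    for s in (0,.006,.08,.12,.15,.158):
        for r,c in ((0,(0,0,255)),):
            u,v=proj(n,rc[n]+N*s);cv2.circle(z,(int((u-x0+.5)*k),int((v-y0+.5)*k)),3,c,-1)
    # predicted flange circle, foot circle
    for s,R in((.15,.033),(.08,.018),(.006,.031)):
        pl=[proj(n,rc[n]+N*s+R*(np.cos(a)*XS+np.sin(a)*YS)) for a in np.linspace(0,6.28,60)]
        cv2.polylines(z,[np.array([[(u-x0+.5)*k,(v-y0+.5)*k] for u,v in pl]).astype(np.int32)],True,(0,255,0),1)
    cv2.imwrite(f"pics/ax_{n}.png",cv2.resize(z,None,fx=min(1,600/z.shape[0]),fy=min(1,600/z.shape[0])))
E
```

```text
(no output)
```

View pics/ax_scene.png

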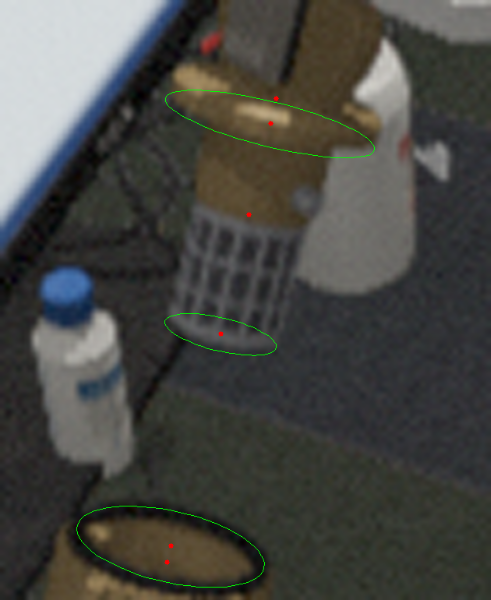

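View pics/ax_top.png

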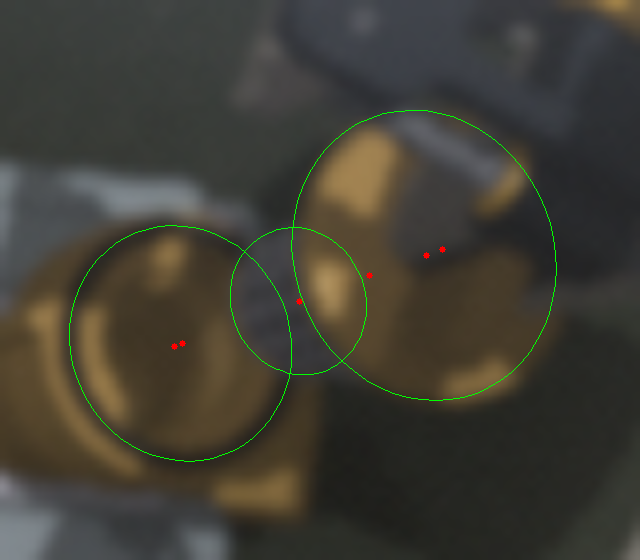

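>>> carry_out(
  commands=[
    [0.04,0.01,0.6,0,0,-0.4],
    [0.04,0.01,1.3,0,0,-0.4],
    [0.04,0.01,2,0,0,-0.4],
    [0.04,0.01,2.4,0,0,-0.4],
    [0.04,0.01,2.7,0,0,-0.4],
    [0.04,0.01,3,0,0,-0.4],
    [0.04,0.01,3.3,0,0,-0.4],
    [0.04,0.01,3.6,0,0,-0.4],
    [0.04,0.01,3.6,0,0,-0.4],
  ],
)

```text
clock: 7.8
tool_pos: [0.6102, -0.1011, 0.2415]
ee_rot: [-0.017, 0.182, 0.949, 0.258]
contact_force: [-0.5, -0.6, -2.7]
grip_width: 0.012
```

```bash
cat >> h.py <<'E'
def rep(L=.0147):
    s,p,R=st(); f=np.array(s["contact_force"]);m=np.array(s["torque"])
    r=p-RIM
    W=np.cross([0,1,0],[0,0,1])
    tx=R.as_matrix()[:,0]; ph=np.degrees(np.arctan2(tx@YS,tx@XS))
    fl=r+R.as_matrix()[:,2]*L
    print("clk %.2f"%s["clock"],"flange in strainer mm",np.round([1000*fl@XS,1000*fl@YS,1000*fl@N],1),"phi %.1f"%ph,"tilt %.2f"%np.degrees(np.arccos(-R.as_matrix()[:,2]@N)),"F str",np.round([f@XS,f@YS,f@N],1),"M str",np.round([m@XS,m@YS,m@N],2),"w %.4f"%s["grip_width"],"q",np.round(s["joint_pos"],2))
E
python3 - <<'E'
from h import *
rep()
a,d=vision.read_camera("scene");cv2.imwrite("pics/s3.png",cv2.resize(a[180:280,160:270],None,fx=5,fy=5)[:,:,::-1])
E
```

```text
clk 7.80 flange in strainer mm [-1.   0.5 61.5] phi -104.8 tilt 0.16 F str [ 1.9 -0.4 -2. ] M str [-0.05 -0.54  0.01] w 0.0120 q [-0.45  0.41  1.6   0.51  1.35 -1.81]
```

View pics/s3.png

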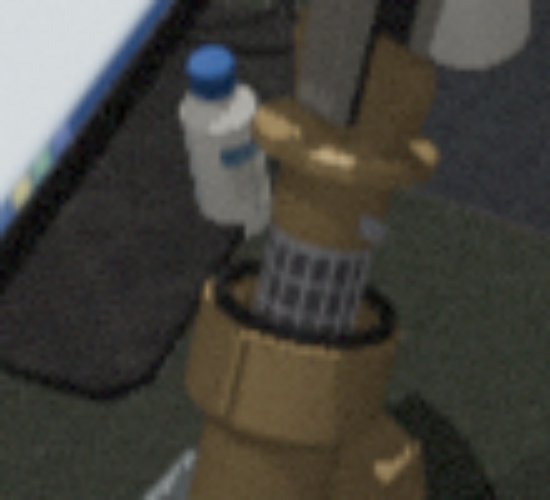

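```bash
python3 - <<'E'
from h import *
p=lambda d:RIM+N*(d+.0147)
rows([(p(.06),ins(75)),(p(.035),ins(75)),(p(.01),ins(75))])
E
```

```text
clk 7.85 q [-0.45  0.41  1.59  0.51  1.35 -1.81] tcp [ 0.6104 -0.1014  0.2421] F [ 0.2 -0.8 -2.4] w 0.0114
[0.02, -0.05, 0.09, -0.04, 0.18, 0.22]
[0.02, -0.05, 1.09, -0.04, 0.18, 0.22]
[0.02, -0.05, 2.09, -0.04, 0.18, 0.22]
```

>>> carry_out(
  commands=[
    [0.02,-0.04,0.25,0,0.1,0.2],
    [0.02,-0.04,0.5,0,0.1,0.2],
    [0.02,-0.04,0.75,0,0.1,0.2],
    [0.02,-0.04,1,0,0.1,0.2],
    [0.02,-0.04,1.15,0,0.1,0.2],
    [0.02,-0.04,1.3,0,0.1,0.2],
    [0.02,-0.04,1.3,0,0.1,0.2],
  ],
)

```text
clock: 8.43
tool_pos: [0.6115, -0.0857, 0.2132]
ee_rot: [-0.018, 0.183, 0.948, 0.258]
contact_force: [-0.2, 0.1, -2.1]
grip_width: 0.0114
```

```bash
python3 - <<'E'
from h import *
rep()
a,d=vision.read_camera("scene");cv2.imwrite("pics/s4.png",cv2.resize(a[180:280,160:270],None,fx=5,fy=5)[:,:,::-1])
E
```

```text
clk 8.43 flange in strainer mm [-0.2 -0.  29.3] phi -105.0 tilt 0.07 F str [ 1.  -0.3 -1.8] M str [-0.03 -0.54 -0.03] w 0.0114 q [-0.42  0.43  1.63  0.52  1.29 -1.81]
```

View pics/s4.png

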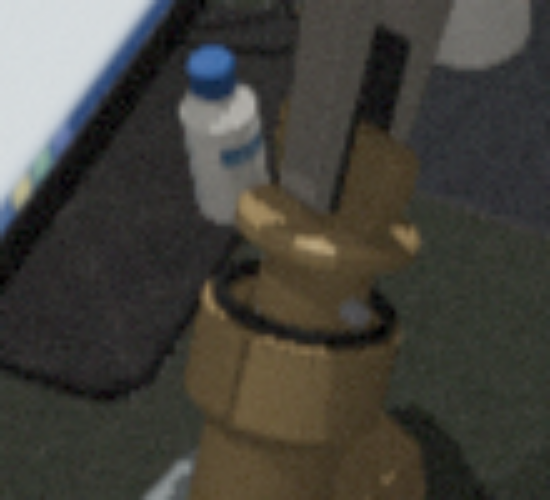

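>>> carry_out(
  commands=[
    [0,0,0.1,0,0,0],
    [0,0,0.2,0,0,0],
    [0,0,0.3,0,0,0],
    [0,0,0.4,0,0,0],
    [0,0,0.4,0,0,0],
  ],
)

```text
clock: 8.9
tool_pos: [0.613, -0.0815, 0.2051]
ee_rot: [-0.017, 0.184, 0.949, 0.257]
contact_force: [3.1, -2.0, -5.1]
grip_width: 0.0115
```

```bash
python3 - <<'E'
from h import *
rep()
E
```

```text
clk 8.90 flange in strainer mm [ 0.1  1.  20.1] phi -105.0 tilt 0.21 F str [ 3.9  3.3 -3.6] M str [ 0.81 -0.97  0.03] w 0.0115 q [-0.42  0.44  1.64  0.52  1.27 -1.82]
```

>>> carry_out(
  commands=[
    [-0.04,-0.01,0.1,0,0,0],
    [-0.04,-0.01,0.2,0,0,0],
    [-0.04,-0.01,0.3,0,0,0],
    [-0.04,-0.01,0.3,0,0,0],
  ],
)

```text
clock: 9.23
tool_pos: [0.6138, -0.0778, 0.1982]
ee_rot: [-0.017, 0.183, 0.948, 0.258]
contact_force: [1.9, -0.1, -4.0]
grip_width: 0.0117
```

```bash
python3 - <<'E'
from h import *
rep()
E
```

```text
clk 9.23 flange in strainer mm [ 0.2  1.3 12.2] phi -105.0 tilt 0.12 F str [ 1.8  1.9 -3.5] M str [ 0.54 -0.64  0.03] w 0.0117 q [-0.41  0.45  1.65  0.53  1.26 -1.82]
```

>>> carry_out(
  commands=[
    [-0.01,0,0.08,0,0,0],
    [-0.01,0,0.16,0,0,0],
    [-0.01,0,0.24,0,0,0],
    [-0.01,0,0.28,0,0,0],
    [-0.01,0,0.28,0,0,0],
  ],
)

```text
clock: 9.65
tool_pos: [0.6142, -0.0745, 0.1923]
ee_rot: [-0.017, 0.183, 0.948, 0.258]
contact_force: [1.0, -0.0, -3.4]
grip_width: 0.0119
```

```bash
python3 - <<'E'
from h import *
rep()
a,d=vision.read_camera("scene");cv2.imwrite("pics/s5.png",cv2.resize(a[180:280,160:270],None,fx=5,fy=5)[:,:,::-1])
E
```

```text
clk 9.65 flange in strainer mm [0.3 1.3 5.4] phi -105.0 tilt 0.10 F str [ 1.6  1.  -3. ] M str [ 0.17 -0.64  0.03] w 0.0119 q [-0.41  0.45  1.65  0.53  1.24 -1.82]
```

View pics/s5.png

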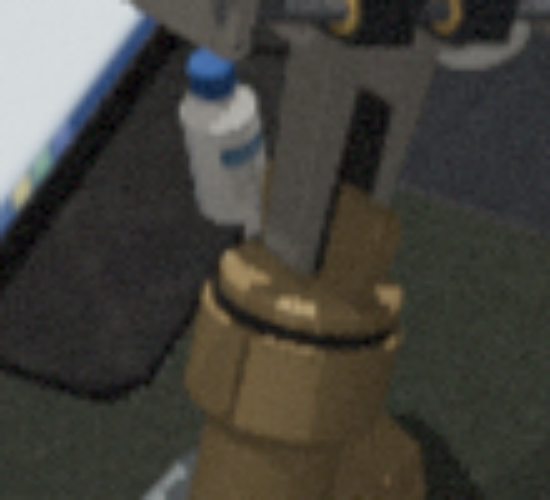

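>>> carry_out(
  commands=[
    [0,0,0.06,0,0,0],
    [0,0,0.12,0,0,0],
    [0,0,0.12,0,0,0],
    [0,0,0.12,0,0,0],
  ],
)

```text
clock: 10.03
tool_pos: [0.6146, -0.0735, 0.1904]
ee_rot: [-0.017, 0.183, 0.949, 0.258]
contact_force: [-2.1, -2.6, 3.1]
grip_width: 0.0118
```

```bash
python3 - <<'E'
from h import *
rep()
E
```

```text
clk 10.03 flange in strainer mm [0.3 1.5 3.3] phi -104.9 tilt 0.14 F str [ 0.9 -1.8  4.1] M str [-0.42 -0.51 -0.02] w 0.0118 q [-0.4   0.45  1.65  0.53  1.24 -1.82]
```

>>> carry_out(
  commands=[
    [0,0,-0.02,0,0,5],
    [0,0,-0.03,0,0,10],
    [0,0,-0.03,0,0,15],
    [0,0,-0.03,0,0,20],
    [0,0,-0.03,0,0,25],
    [0,0,-0.03,0,0,25],
  ],
)

```text
clock: 10.53
tool_pos: [0.6147, -0.0739, 0.1907]
ee_rot: [-0.073, 0.386, 0.886, 0.248]
contact_force: [-0.2, -2.3, 1.2]
grip_width: 0.0118
```

```bash
python3 - <<'E'
from h import *
rep()
E
```

```text
clk 10.53 flange in strainer mm [0.5 1.7 3.8] phi -130.2 tilt 0.17 F str [1.5 0.1 2.2] M str [-0.1  -0.51 -0.05] w 0.0118 q [-0.4   0.45  1.65  0.53  1.24 -1.38]
```

>>> carry_out(
  commands=[
    [0,0,0,0,0,5],
    [0,0,0.01,0,0,10],
    [0,0,0.02,0,0,15],
    [0,0,0.03,0,0,20],
    [0,0,0.03,0,0,20],
  ],
)

```text
clock: 10.95
tool_pos: [0.6149, -0.0736, 0.1903]
ee_rot: [-0.114, 0.533, 0.806, 0.231]
contact_force: [-0.2, -3.8, 4.0]
grip_width: 0.0118
```

```bash
python3 - <<'E'
from h import *
rep()
E
```

```text
clk 10.95 flange in strainer mm [0.5 1.9 3.2] phi -150.0 tilt 0.18 F str [1.3 0.3 5.4] M str [-0.16 -0.63 -0.07] w 0.0118 q [-0.4   0.45  1.65  0.53  1.24 -1.04]
```

>>> carry_out(
  commands=[
    [0,0,0.01,0,0,4],
    [0,0,0.02,0,0,8],
    [0,0,0.03,0,0,12],
    [0,0,0.04,0,0,16],
    [0,0,0.04,0,0,16],
  ],
)

```text
clock: 11.37
tool_pos: [0.6152, -0.0732, 0.1898]
ee_rot: [-0.145, 0.639, 0.725, 0.214]
contact_force: [-1.1, -5.6, 5.6]
grip_width: 0.0118
```

```bash
python3 - <<'E'
from h import *
rep()
a,d=vision.read_camera("scene");cv2.imwrite("pics/s6.png",cv2.resize(a[180:280,160:270],None,fx=5,fy=5)[:,:,::-1])
E
```

```text
clk 11.37 flange in strainer mm [0.4 2.1 2.6] phi -165.9 tilt 0.21 F str [ 2.1 -0.4  7.7] M str [-0.33 -0.55 -0.08] w 0.0118 q [-0.4   0.45  1.66  0.53  1.24 -0.76]
```

View pics/s6.png

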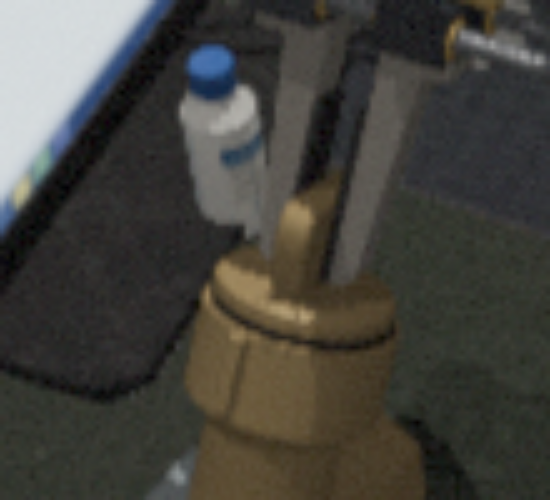

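>>> carry_out(
  commands=[
    [0,0,0,0,0,4],
    [0,0,0,0,0,8],
    [0,0,0,0,0,12],
    [0,0,0,0,0,14],
    [0,0,0,0,0,14],
  ],
)

```text
clock: 11.83
tool_pos: [0.6149, -0.0729, 0.1893]
ee_rot: [-0.17, 0.722, 0.642, 0.194]
contact_force: [0.0, -4.1, 2.6]
grip_width: 0.0116
```

```bash
python3 - <<'E'
from h import *
rep()
for n in("scene","top"):
    a,d=vision.read_camera(n); np.savez(f"pics/{n}7.npz",p=a,d=d)
a=np.load("pics/scene7.npz")["p"]
cv2.imwrite("pics/s7.png",cv2.resize(a[180:280,160:270],None,fx=5,fy=5)[:,:,::-1])
E
```

```text
clk 11.83 flange in strainer mm [0.3 1.8 2. ] phi -179.7 tilt 0.16 F str [2.2 0.5 4.3] M str [-0.09 -0.55  0.13] w 0.0116 q [-0.4   0.45  1.66  0.53  1.24 -0.52]
```

View pics/s7.png

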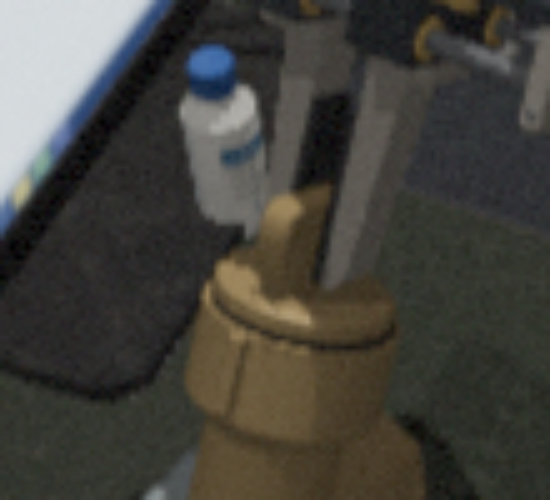

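```bash
python3 - <<'E'
from h import *
rc=np.array([.61319,-.06254,.17578])
for a in (-8,-4,0,4,8):
    t=np.radians(a);u=-(np.cos(t)*XS+np.sin(t)*YS)
    print(a,"rib s=-5mm",np.round((np.array(proj("scene",rc+.036*u-N*.005))-[160,180])*5),"s=-20",np.round((np.array(proj("scene",rc+.036*u-N*.02))-[160,180])*5),"wing top end centre",np.round((np.array(proj("scene",rc+.032*u+N*.046))-[160,180])*5))
E
```

```text
-8 rib s=-5mm [227. 342.] s=-20 [218. 381.] wing top end centre [266. 205.]
-4 rib s=-5mm [232. 345.] s=-20 [223. 384.] wing top end centre [270. 207.]
0 rib s=-5mm [238. 348.] s=-20 [229. 387.] wing top end centre [276. 209.]
4 rib s=-5mm [244. 350.] s=-20 [235. 390.] wing top end centre [281. 212.]
8 rib s=-5mm [250. 353.] s=-20 [241. 392.] wing top end centre [287. 214.]
```

>>> carry_out(
  commands=[
    [0,0,-0.02,0,0,0],
    [0,0,-0.02,0,0,0],
    [0,0,-0.02,0,0,0],
    [0,0,-0.02,0,0,0],
    [0,0,-0.02,0,0,0],
  ],
  fingers=0.5,
)

```text
clock: 12.35
tool_pos: [0.6145, -0.0728, 0.1894]
ee_rot: [-0.171, 0.723, 0.641, 0.194]
contact_force: [0.7, -0.2, -0.0]
grip_width: 0.0433
```

```bash
python3 - <<'E'
from h import *
rep()
a,d=vision.read_camera("scene")
cv2.imwrite("pics/s8.png",cv2.resize(a[180:280,160:270],None,fx=5,fy=5)[:,:,::-1])
E
```

```text
clk 12.35 flange in strainer mm [0.3 1.4 2. ] phi -179.9 tilt 0.11 F str [0.1 0.7 0.1] M str [-0.04 -0.29 -0.05] w 0.0433 q [-0.4   0.45  1.66  0.53  1.24 -0.51]
```

View pics/s8.png

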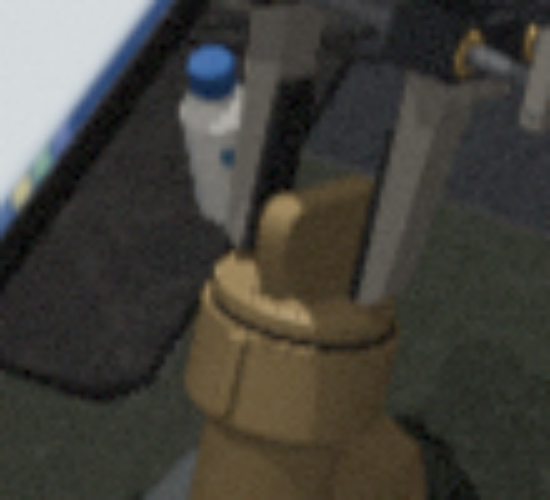

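>>> carry_out(
  commands=[
    [0,0,-0.4,0,0,0],
    [0,0,-1,0,0,0],
    [0,0,-2,0,0,0],
    [0,0,-3,0,0,0],
    [0,0,-4,0,0,0],
    [0,0,-5,0,0,0],
    [0,-1,-5.5,0,0,0],
    [0,-2.2,-5.5,0,0,0],
    [0,-3.4,-5.5,0,0,0],
    [0,-4.6,-5.5,0,0,0],
    [0,-4.6,-5.5,0,0,0],
    [0,-4.6,-5.5,0,0,0],
  ],
)

```text
clock: 13.4
tool_pos: [0.4913, -0.1276, 0.3095]
ee_rot: [-0.17, 0.723, 0.641, 0.194]
contact_force: [0.4, 1.4, 0.1]
grip_width: 0.0459
```

```bash
python3 - <<'E'
from h import *
rep()
for n in("scene","top"):
    a,d=vision.read_camera(n); np.savez(f"pics/{n}9.npz",p=a,d=d); cv2.imwrite(f"pics/{n}9.png",a[:,:,::-1])
a=np.load("pics/scene9.npz")["p"][180:280,160:270];b=np.load("pics/top9.npz")["p"][150:250,150:260]
cv2.imwrite("pics/z9.png",cv2.resize(np.hstack([a,b]),None,fx=3.6,fy=3.6)[:,:,::-1])
E
```

```text
clk 13.40 flange in strainer mm [ 1.000e-01 -1.143e+02  1.407e+02] phi -180.0 tilt 0.23 F str [-1.3  0.3 -0.6] M str [ 0.   -0.26 -0.06] w 0.0459 q [-0.58  0.21  1.72  0.47  1.47 -0.57]
```

View pics/z9.png

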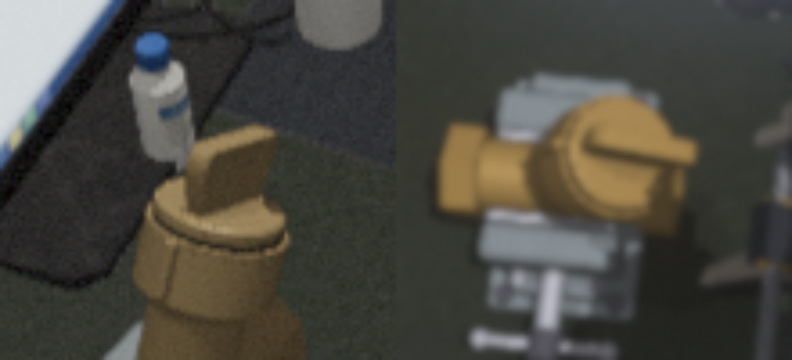

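View pics/scene9.png

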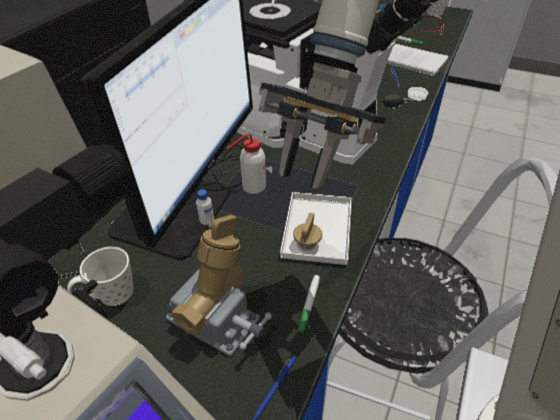

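```bash
python3 - <<'E'
from h import *
rc={"scene":np.array([.61319,-.06254,.17578]),"top":np.array([.61509,-.06569,.1741])}
for n in("scene","top"):
    z=np.load(f"pics/{n}9.npz");P=pts(n,z["d"]).reshape(-1,3)-rc[n]
    L=np.stack([P@XS,P@YS,P@N],1)
    w=L[(L[:,2]>.022)&(L[:,2]<.055)&(np.hypot(L[:,0],L[:,1])<.04)]
    t=L[(L[:,2]>.038)&(L[:,2]<.055)&(np.hypot(L[:,0],L[:,1])<.04)]
    for nm,q in(("wing",w),("top",t)):
        c=q[:,:2].mean(0);V=np.linalg.svd(q[:,:2]-c)[2][0]
        print(n,nm,len(q),"centre",c.round(4),"angle",np.degrees(np.arctan2(V[1],V[0])).round(1),"ztop",np.percentile(q[:,2],98).round(4))
    f=L[(L[:,2]>.005)&(L[:,2]<.018)&(np.hypot(L[:,0],L[:,1])<.028)&(abs(L[:,1])>.012)]
    print("flange top z",np.median(f[:,2]).round(4),len(f),"-> underside",np.median(f[:,2]).round(4)-.008)
E
```

```text
scene wing 359 centre [-0.0063 -0.0018] angle 177.2 ztop 0.0469
scene top 172 centre [-0.0058 -0.0009] angle 178.6 ztop 0.047
flange top z 0.0107 99 -> underside 0.0026999999999999993
top wing 246 centre [-0.0041 -0.0023] angle 0.0 ztop 0.049
top top 198 centre [-0.0037 -0.0014] angle 0.1 ztop 0.0494
flange top z 0.0116 237 -> underside 0.003599999999999999
```

```bash
python3 - <<'E'
from bench import job
print(job.sign_off())
E
```

```text
the job is handed in; nothing more can be done
None
```

The cartridge is in the strainer's branch with its wing in line with the ribs, and I handed the job in at about 13.5 s of the 51 s. No verdict was reported.

I gripped the cartridge by its wing and pushed it in along the branch axis at the notches until the gasket resisted. I then turned it 75° clockwise, let go and moved the arm clear.

**Last checks from the camera depth:**
- **Wing:** within about 3° of the rib direction. The top camera read 0°, the other camera 1.5 to 3° off.
- **Flange underside:** 2.7 mm and 3.6 mm above the rim in the two views, so the gasket is squeezed about 2.4 to 3.3 mm.
- **After letting go:** the wing stayed where I left it. The robot measured almost no contact force.
- **Blanking plug:** upright in the tray, by eye in the last picture only; I did not measure its position again.

**Disagreements:**
- The two cameras differ by about 3 mm sideways, so I used the mean of the two.
- That mean was about 1.5 mm off across the bore. The cartridge pushed the arm over slightly on the way in (sideways force about 5 N), and I shifted the target about 1 mm to follow.
- The gasket was first felt about 1.3 mm deeper than my figures predicted. I put that down to a small error in my estimate of the grip height.

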